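Change over the parts-tube air dryer

ROBOT

A 6-joint arm with a two-finger parallel gripper is mounted at the origin on a cart in front of the work surface, level with it; the furniture and walls round the work are solid. World frame = base frame: x ahead of the robot, y to its left, z up, the work surface at z = 0. Lengths are in mm, angles in rad, forces in N, time in s.
With the tool pointing down it reaches from about 350 to 875 mm from the base axis. Payload 15.5 kg.
Tool frame: the origin (TCP) lies at the very end of the fingers, on their centre line; the grasp point (between the pads) lies 19 mm behind it; z points along the fingers, y is the line along which they close (so a half turn about z gives the same grasp; the last joint's range is limited). The gripper opens to 85 mm and grips with 20 to 120 N. Pads are 22 mm wide; open, the fingers measure 114 mm over their backs; the gripper's body (76 mm by 85 mm) begins 54 mm behind the grasp point. The pads swing forward as they close: fully open they stand 13 mm farther back than shut.
Start: joints at [1.183, 0.494, 1.345, -0, 1.302, -0.096], TCP at [179.793, 598.582, 231.277] pointing down, gripper open.
Joint ranges: [-2.91, 2.91], [-0.82, 2.16], [0.22, 2.67], [-1.22, 4.37], [0.12, 2.79], [-3.08, 3.08]. Speed limits (rad/s): [1.89, 1.89, 2.57, 3.01, 3.01, 3.01].

INTERFACE

Orientations are given as a unit quaternion [x, y, z, w].
In Python, from cell import r gives the robot as it stands. The module is installed in compiled form; this text tells all that it offers.
- The arm moves only by the tool drive_tool, never from a script. Its argument "increments" is a list of rows, each an object with "slide": the shift along the tool's x, y, z normalised to -1 to 1, where 1 is 0.04 m, a list of three; "rotation": the turn, a rotation vector about the tool's x, y, z normalised to -1 to 1, where 1 is 0.12 rad, a list of three; "jaw": the opening, from -1 (shut) to 1 (fully open). A call has 1 to 8 rows; each row shifts and turns the commanded pose from where the row before left it, along the tool's axes as they then stand; what a row does not reach is not made up. A row lasts 1/12 s, in which the tool goes at most 41.7 mm and 7.16 degrees, less where a joint would pass 70% of its speed; a pose out of reach is approached as far as the arm can. A call with a number of a shift or a turn outside -1 to 1 is refused whole. A call with a gripper value outside its range is refused whole. The fingers move at their own pace and stop on an object; "newtons" is the grip in N (left out, the last holds). Time passes only in rows, so rows that do not move let the fingers close. It gives the time, the measured TCP pose, the force, the opening and the grip force at its end, in the units of the state.
- r.observe(): the state, without advancing time (a new reading comes with each control period).
- r.get_image(name): name is "scene" or "top" or "wrist"; returns (picture, depth): 420x560x3 uint8, red, green, blue; 420x560 float32, mm along the optical axis (not along the pixel's ray), 0 where there is no reading.
- r.camera_params(name): a dict with "fx", "fy", "cx", "cy" (pixels), "world_to_cam" (4x4, takes a point from world to camera coordinates); the wrist camera has in their place "tool_from_camera" (4x4, takes a point from camera to tool coordinates, whose origin is the TCP and whose axes are the flange's). Camera axes: x right, y down, z forward; pixel columns grow to the right and rows downward; lengths in mm; the calibration is good to about 2 mm. A picture is of the moment at which its call begins: read the wrist's pose just before it. camera_params takes no time and is no camera call.
- r.job_done(): hands the job in; it is judged then, once.
The state is a dict: "time": time; "joint_pos": joint angles; "joint_velocities": joint speeds; "joint_efforts": joint torques, N m; "position": TCP position; "orientation": TCP orientation; "wrist_force": force on the tool from outside, world axes, zero at the start; "ft_torque": the same for the moment, N m; "grip_width": finger opening in mm; "gripper_force": force on a finger pad.
Only numpy, scipy, OpenCV 4.12 (cv2) and the standard library are available. Lean on these libraries where they do the work, as an engineer would, in place of code of your own. Each camera call takes 0.05 s, during which the arm holds its last target. There are 200 camera calls.

TASK

The parts tube with the blue cap is dry: take it out of the air dryer and stand it fully home in the rack hole marked with the green ring. Then move the washed tube with the orange cap from the rack into the dryer's socket, fully home, and only after that open the dryer's yellow air lever halfway, so that it points at the red mark. Leave the two black-capped tubes in their holes, and do not disturb the lens spray bottle, the blue oil dropper or the tape roll.

Things in the scene. Friction and masses are not known exactly. Their poses are not given: they have to be found in the camera images.
- tube_rack: fixed white rack, 66 mm (x) by 232 mm (y), 55 mm tall. Origin: centre of its underside; z up, y along its row of four blind holes at y = -82.5, -27.5, 27.5, 82.5 mm, 27 mm wide, 3 mm chamfer, 45 mm deep (floor 10 mm above the worktop). A seated tube's top is 125 mm above the worktop. Three holes hold tubes at the start; the one with the green ring is empty
- green_ring: flat green marker ring lying on the rack round the mouth of one hole (42 mm across); it does not hinder anything. Origin: centre of the hole's mouth, level with the rack's top, 55 mm above the worktop
- ring_floor (a point): centre of the floor of the hole with the green ring, 45 mm below its mouth; the bottom of a seated tube stands here
- dryer: grey bench air dryer, a housing 140 mm (x) by 280 mm (y), 55 mm tall, fixed to the worktop. Origin: centre of its underside; front faces -x, z up. One socket with a steel collar on its left (+y) half, the yellow air lever on its right half (-y)
- socket_mouth (a point): centre of the mouth of the dryer's socket, on the housing's top; the blind socket is 27 mm wide with a 3 mm chamfer and 45 mm deep
- socket_floor (a point): centre of the socket's floor, 10 mm above the worktop; the bottom of a seated tube stands here
- air_lever (a joint): angle of the yellow air lever about its upright hub (rad): 0 closed (points to the dryer's front, its -x; long black mark), 0.785 half open (red mark), 1.571 fully open (points to the dryer's right, its -y). Grows counter-clockwise seen from above. Stiff: it stays where it is left
- lever_hub (a point): point on the lever's upright turning axis, 26 mm above the housing's top
- lever_grip (a point): point in the middle of the lever's grip, 43 mm from the axis. The grip is a yellow bar 12 mm wide and 26 mm tall that reaches from the hub to 60 mm from the axis; its underside is 11 mm and its top 37 mm above the housing's top
- tube_dry: perforated grey plastic parts tube, 115 mm long, body 24 mm in diameter, with a ribbed blue cap on top (28 mm in diameter, the upper 30 mm of the tube). Origin: centre of its bottom end; z points up along the tube to the cap. Mass about 60 g. Starts in the dryer's socket
- tube_washed: perforated grey plastic parts tube, 115 mm long, body 24 mm in diameter, with a ribbed orange cap on top (28 mm in diameter, the upper 30 mm of the tube). Origin: centre of its bottom end; z points up along the tube to the cap. Mass about 60 g. Starts in the rack
- tube_spare_a: perforated grey plastic parts tube, 115 mm long, body 24 mm in diameter, with a ribbed black cap on top (28 mm in diameter, the upper 30 mm of the tube). Origin: centre of its bottom end; z points up along the tube to the cap. Mass about 60 g. Stands in the rack, to be left there
- tube_spare_b: perforated grey plastic parts tube, 115 mm long, body 24 mm in diameter, with a ribbed black cap on top (28 mm in diameter, the upper 30 mm of the tube). Origin: centre of its bottom end; z points up along the tube to the cap. Mass about 60 g. Stands in the rack, to be left there
- lens_spray: pale blue lens spray bottle with white pump head, 42 mm in diameter, 140 mm tall, a bystander. Origin: centre of its underside
- oil_pen: blue oil dropper bottle, foot 41 mm in diameter, 66 mm tall with its needle, a bystander. Origin: centre of its underside
- pad_roll: cream tape roll lying flat, 62 mm in diameter, 26 mm tall, a bystander. Origin: centre of its underside

How it is judged (in metres and radians):
On the way, in this order (a step that is already met when the one before it is completed fails the run):
1. the blue-capped tube stands fully home in the rack hole with the green ring (distance between tube_dry and ring_floor below 0.006 m and angle between tube_dry's own z axis and vertical below 0.1 rad), for 0.2 s.
2. the orange-capped tube stands fully home in the dryer's socket (distance between tube_washed and socket_floor below 0.006 m and angle between tube_washed's own z axis and vertical below 0.1 rad), for 0.2 s.
3. the air lever points at the red mark (value of joint air_lever between 0.655 and 0.915 rad), for 0.2 s.
At the end, for the whole second after the job is handed in: The blue-capped tube stands in the green-ringed rack hole and the orange-capped tube in the dryer's socket, each with its bottom within 6 mm of the hole's floor centre, within 0.1 rad of upright and at rest; the air lever stands within 0.13 rad of half open (0.785 rad) (all of step 1 and all of step 2 and all of step 3 and linear speed of each of tube_dry, tube_washed below 0.02 m/s); the robot touches nothing.
It fails at once if a black-capped tube is moved by more than 20 mm (distance of any of tube_spare_a, tube_spare_b from where it was at the start of the episode above 0.02 m).
It fails at once if the spray bottle, the oil dropper or the tape roll is moved by more than 30 mm (distance of any of lens_spray, oil_pen, pad_roll from where it was at the start of the episode above 0.03 m).
It fails at once if the air lever is opened beyond 0.4 rad before the washed tube is down in the socket (value of joint air_lever above 0.4 rad and distance between tube_washed and socket_floor above 0.015 m).
It also fails if it takes over 61 s, if anything falls off the work surface, if the arm or the gripper's body presses on something with over 40 N, if the wrist force passes 120 N, or if a joint passes its speed limit or range.

## Working session

There is one attempt and no reset: what is moved stays moved. The work goes in short steps, Python scripts to look and compute and a tool call to move; the robot and the scene stay as the last step left them, time stands still between calls to the robot, and variables do not carry over. Pictures are saved under pics/ and viewed, at most 10 in all, crops included, and the job is handed in when it is done.

Besides the shell and the picture viewer there is one more tool, called after "Call:" by a JSON object that holds its "method" and its "body". drive_tool: Moves the arm, as the interface text tells. Scaled input: -1 to 1 covers 0.04 m each way for a shift and 0.12 rad each way for a turn. Its arguments: {"type":"object","properties":{"increments":{"type":"array"},"newtons":{"type":"number"}},"required":["increments"]}

```bash
mkdir -p pics; python3 - <<'E'
from cell import r
import cv2,numpy as np
s=r.observe();print(s)
for n in("top","scene"):
    im,d=r.get_image(n);np.savez(f"{n}0.npz",im=im,d=d);cv2.imwrite(f"pics/{n}0.png",im[:,:,::-1]);p=r.camera_params(n);print(n,{k:np.round(v,3).tolist() for k,v in p.items()})
E
```

```text
{'time': 0.0, 'joint_pos': array([ 1.18351386e+00,  4.94149058e-01,  1.34614948e+00, -1.07137576e-05,
        1.30250011e+00, -9.55102098e-02]), 'joint_velocities': array([-0.00016248,  0.00172577,  0.00065749, -0.00100429,  0.00019868,
       -0.00028578]), 'joint_efforts': array([-1.49315267e-03, -8.82147145e+01, -3.83860838e+01, -4.33293644e-04,
        9.94008762e-03, -9.05758907e-05]), 'position': array([179.64748464, 598.23918599, 230.71525668]), 'orientation': array([ 1.45367770e-01,  9.89377505e-01, -5.86748958e-04, -1.39137349e-04]), 'wrist_force': array([0.75244094, 0.48504856, 0.51870011]), 'ft_torque': array([ 0.03181163, -0.041763  ,  0.00412184]), 'gripper_force': 0.0, 'grip_width': 85.44877447195468}
top {'fx': 508.263, 'fy': 508.263, 'cx': 286.493, 'cy': 202.52, 'world_to_cam': [[0.008, -1.0, 0.009, -9.827], [-0.993, -0.009, -0.115, 598.021], [0.115, -0.008, -0.993, 1222.389], [0.0, 0.0, 0.0, 1.0]]}
scene {'fx': 517.476, 'fy': 517.476, 'cx': 283.896, 'cy': 212.475, 'world_to_cam': [[0.825, -0.565, 0.015, -484.898], [-0.42, -0.63, -0.653, 297.693], [0.378, 0.532, -0.757, 996.279], [0.0, 0.0, 0.0, 1.0]]}
```

View pics/top0.png

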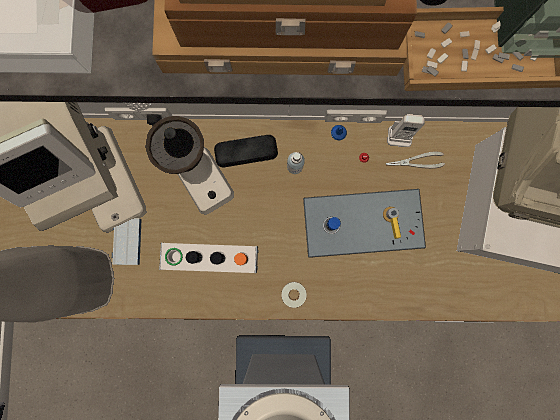

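View pics/scene0.png

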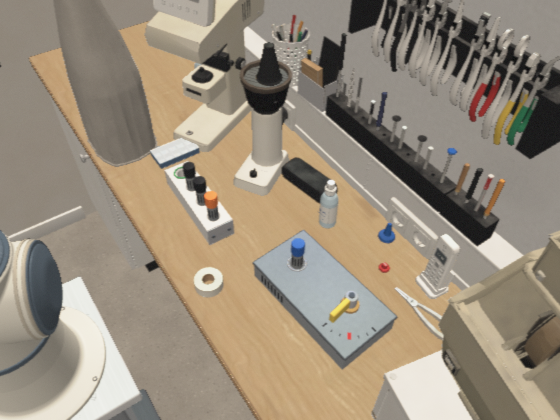

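The top view shows the dryer at about (365,222) with the blue cap at (333,224) and the lever closed, from hub (390,213) down to (398,238). The rack's ring hole is at (173,257), the black caps at (194,257) and (217,258), and the orange cap at (241,259). The scene view confirms this: dropper, spray bottle and tape roll are all off the direct path.

```bash
cat >h.py <<'E'
import numpy as np,cv2
from cell import r
from scipy.spatial.transform import Rotation as R
def ray(p,u,v,z):
    T=p["world_to_cam"];A=T[:3,:3];c=-A.T@T[:3,3]
    d=A.T@np.array([(u-p["cx"])/p["fx"],(v-p["cy"])/p["fy"],1]);return c+d*(z-c[2])/d[2]
def pts(p,d):
    v,u=np.mgrid[:420,:560];T=p["world_to_cam"]
    c=np.stack([(u-p["cx"])*d/p["fx"],(v-p["cy"])*d/p["fy"],d],-1)
    return (c-T[:3,3])@T[:3,:3]
def go(x,y,z,ax):   # ax: wanted closing axis (world angle); prints increments in units
    s=r.observe();q=R.from_quat(s["orientation"]);M=q.as_matrix()
    best=None
    for a in(ax,ax+np.pi):
        ty=np.array([np.cos(a),np.sin(a),0]);tz=np.array([0,0,-1.]);W=np.stack([np.cross(ty,tz),ty,tz],1)
        rv=R.from_matrix(M.T@W).as_rotvec()
        print("rot",np.round(rv/.12,2),"slide after turn",np.round(W.T@(np.array([x,y,z])-s["position"])/40,3))
    print("slide now",np.round(M.T@(np.array([x,y,z])-s["position"])/40,3),"pos",s["position"].round(1),"t",s["time"],"j",s["joint_pos"].round(2))
E
python3 - <<'E'
from h import *
for n in("top","scene"):
    f=np.load(n+"0.npz");im,d=f["im"],f["d"];p=r.camera_params(n);P=pts(p,d)
    hsv=cv2.cvtColor(im,cv2.COLOR_RGB2HSV)
    M={"blue":((105,130,60),(125,255,255)),"orange":((5,170,120),(15,255,255)),"green":((50,80,40),(85,255,255)),"yellow":((20,150,120),(32,255,255)),"red":((172,150,100),(180,255,255)),"white":((0,0,215),(180,30,255)),"dry":((95,30,80),(115,90,170)),"black":((0,0,0),(180,255,45))}
    for k,(a,b) in M.items():
        m=cv2.inRange(hsv,a,b);c,l,st,ce=cv2.connectedComponentsWithStats(m)
        for i in range(1,c):
            if st[i,4]<12: continue
            Q=P[(l==i)&(d>0)];
            if not len(Q): continue
            Q0=np.median(Q,0)
            if not(250<Q0[0]<700 and -350<Q0[1]<420 and -5<Q0[2]<200):continue
            zt=np.percentile(Q[:,2],90);T=Q[Q[:,2]>zt-5]
            print(n,k,st[i].tolist(),ce[i].round(1),"med",Q0.round(),"ztop",zt.round(),"topmid",((T.max(0)+T.min(0))/2).round(1), "mean",T.mean(0).round(1),"ext",np.ptp(T,axis=0).round())
E
```

```text
top blue [327, 217, 14, 12, 117] [333.7 222.9] med [ 541. -113.  125.] ztop 129.0 topmid [ 542.6 -111.5  127.3] mean [ 542.2 -112.   126.3] ext [25. 26.  7.]
top orange [234, 253, 12, 12, 117] [239.8 258.6] med [458. 100. 126.] ztop 128.0 topmid [459.1 101.3 127.5] mean [459.  100.7 126.3] ext [25. 25.  9.]
top green [165, 248, 18, 17, 78] [173.1 255.8] med [464. 267.  58.] ztop 61.0 topmid [464.1 265.9  60.5] mean [464.5 266.2  58.9] ext [38. 39.  9.]
top yellow [392, 217, 9, 21, 97] [396.2 227.4] med [ 536. -262.   92.] ztop 96.0 topmid [ 535.9 -261.9   94. ] mean [ 535.1 -261.9   93.5] ext [47. 19.  7.]
top white [220, 270, 16, 2, 16] [227.5 270.9] med [429. 135.  56.] ztop 59.0 topmid [430.5 135.3  57.2] mean [429.7 136.6  57.1] ext [ 2. 36.  5.]
top black [208, 191, 8, 8, 44] [211.6 194.5] med [615. 179.  45.] ztop 51.0 topmid [615.6 178.2  50.3] mean [616.9 179.2  48.5] ext [16. 15.  9.]
top black [139, 219, 2, 18, 27] [139.5 227.7] med [533. 362.  12.] ztop 17.0 topmid [530.7 361.4  17. ] mean [529.9 361.5  16. ] ext [35.  2.  9.]
top black [138, 245, 2, 20, 30] [138.4 253.6] 
[... 1992 characters left out ...]
573. -97.  53.] ztop 95.0 topmid [ 553.6 -120.1  105.9] mean [ 553.6 -120.1  105.9] ext [ 5.  6. 15.]
scene dry [350, 292, 4, 5, 14] [351.6 294. ] med [ 570. -256.   94.] ztop 96.0 topmid [ 570.2 -256.5   93.9] mean [ 569.9 -256.    94.3] ext [7. 8. 5.]
scene black [184, 168, 11, 10, 82] [189.  172.6] med [457. 199. 110.] ztop 120.0 topmid [458.2 200.  120.4] mean [457.3 199.3 119.2] ext [19. 14.  9.]
scene black [251, 173, 5, 4, 12] [252.5 174.8] med [610. 173.  40.] ztop 47.0 topmid [608.4 173.1  45.3] mean [608.6 173.2  46. ] ext [3. 2. 5.]
scene black [194, 182, 11, 11, 91] [199.5 187.3] med [455. 144. 111.] ztop 120.0 topmid [456.6 146.9 119.9] mean [454.  145.6 119.4] ext [21. 12.  9.]
```

```bash
python3 -c "
from h import *
go(480,-110,230,0)
print(r.camera_params('wrist'))"
```

```text
rot [-1.000e-02  1.000e-02  1.066e+01] slide after turn [-17.707   7.509   0.019]
rot [-1.000e-02 -1.000e-02 -1.552e+01] slide after turn [17.707 -7.509  0.019]
slide now [-12.285 -14.798   0.034] pos [179.7 598.3 230.8] t 0.1 j [ 1.18  0.49  1.35  0.    1.3  -0.1 ]
{'fx': 304.61600325839464, 'fy': 304.61600325839464, 'cx': 281.76825900283063, 'cy': 207.5756081981705, 'tool_from_camera': array([[ 1.25570986e-03, -9.63369226e-01, -2.68175608e-01,
         6.70909643e+01],
       [ 9.99998956e-01,  1.01811763e-03,  1.02501999e-03,
         5.71426284e-02],
       [-7.14438397e-04, -2.68176615e-01,  9.63369500e-01,
        -1.41706950e+02],
       [ 0.00000000e+00,  0.00000000e+00,  0.00000000e+00,
         1.00000000e+00]])}
```

Call:
{"method": "drive_tool", "body": {"increments": [{"slide": [0,0,0],"rotation": [0,0,0.9],"jaw": 1},{"slide": [0,0,0],"rotation": [0,0,0.9],"jaw": 1},{"slide": [0,0,0],"rotation": [0,0,0.9],"jaw": 1},{"slide": [0,0,0],"rotation": [0,0,0.9],"jaw": 1},{"slide": [0,0,0],"rotation": [0,0,0.9],"jaw": 1},{"slide": [0,0,0],"rotation": [0,0,0.9],"jaw": 1},{"slide": [0,0,0],"rotation": [0,0,0.9],"jaw": 1},{"slide": [0,0,0],"rotation": [0,0,0.9],"jaw": 1}]}}

```text
time: 0.77
position: [179.7, 598.4, 230.9]
orientation: [0.549, 0.836, -0.0, 0.0]
wrist_force: [0.1, -0.2, 0.3]
grip_width: 85.3
gripper_force: 0.0
```

Call:
{"method": "drive_tool", "body": {"increments": [{"slide": [0,0,0],"rotation": [0,0,0.9],"jaw": 1},{"slide": [0,0,0],"rotation": [0,0,0.9],"jaw": 1},{"slide": [0,0,0],"rotation": [0,0,0.9],"jaw": 1},{"slide": [0,0,0],"rotation": [0,0,0.76],"jaw": 1},{"slide": [-0.9,0.37,0],"rotation": [0,0,0],"jaw": 1},{"slide": [-0.9,0.37,0],"rotation": [0,0,0],"jaw": 1},{"slide": [-0.9,0.37,0],"rotation": [0,0,0],"jaw": 1},{"slide": [-0.9,0.37,0],"rotation": [0,0,0],"jaw": 1}]}}

```text
time: 1.43
position: [239.0, 452.8, 230.9]
orientation: [0.707, 0.707, -0.0, 0.0]
wrist_force: [1.5, 0.6, -0.3]
grip_width: 85.6
gripper_force: 0.0
```

Call:
{"method": "drive_tool", "body": {"increments": [{"slide": [-0.9,0.37,0],"rotation": [0,0,0],"jaw": 1},{"slide": [-0.9,0.37,0],"rotation": [0,0,0],"jaw": 1},{"slide": [-0.9,0.37,0],"rotation": [0,0,0],"jaw": 1},{"slide": [-0.9,0.37,0],"rotation": [0,0,0],"jaw": 1},{"slide": [-0.9,0.37,0],"rotation": [0,0,0],"jaw": 1},{"slide": [-0.9,0.37,0],"rotation": [0,0,0],"jaw": 1},{"slide": [-0.9,0.37,0],"rotation": [0,0,0],"jaw": 1},{"slide": [0,0,0],"rotation": [0,0,0],"jaw": 1}]}}

```text
time: 2.1
position: [344.4, 197.5, 231.3]
orientation: [0.709, 0.705, -0.0, 0.001]
wrist_force: [-0.0, 0.9, -0.8]
grip_width: 85.1
gripper_force: 0.0
```

Call:
{"method": "drive_tool", "body": {"increments": [{"slide": [0,0.97,0],"rotation": [0,0,0],"jaw": 1},{"slide": [0,0.97,0],"rotation": [0,0,0],"jaw": 1},{"slide": [0,0.97,0],"rotation": [0,0,0],"jaw": 1},{"slide": [0,0,0],"rotation": [0,0,0],"jaw": 1},{"slide": [0,0,0],"rotation": [0,0,0],"jaw": 1}]}}

```text
time: 2.52
position: [460.3, 202.3, 230.6]
orientation: [0.708, 0.707, -0.0, -0.0]
wrist_force: [-0.5, 0.1, -0.7]
grip_width: 85.0
gripper_force: 0.0
```

```bash
cat >>h.py <<'E'
def wp(s):
    p=dict(r.camera_params("wrist"));T=np.eye(4);T[:3,:3]=R.from_quat(s["orientation"]).as_matrix();T[:3,3]=s["position"]
    p["world_to_cam"]=np.linalg.inv(T@p["tool_from_camera"]);return p
C={"blue":((105,130,60),(125,255,255)),"orange":((5,170,120),(15,255,255)),"green":((50,80,40),(85,255,255)),"yellow":((20,150,120),(32,255,255)),"red":((172,150,100),(180,255,255)),"black":((0,0,0),(180,255,45))}
def wlook(name):
    s=r.observe();im,d=r.get_image("wrist");cv2.imwrite(f"pics/{name}.png",im[:,:,::-1]);np.savez(name+".npz",im=im,d=d)
    p=wp(s);P=pts(p,d);hsv=cv2.cvtColor(im,cv2.COLOR_RGB2HSV)
    print(s["position"].round(1),s["orientation"].round(4),s["time"])
    for k,(a,b) in C.items():
        m=cv2.inRange(hsv,a,b);c,l,st,ce=cv2.connectedComponentsWithStats(m)
        for i in range(1,c):
            Q=P[(l==i)&(d>0)]
            if st[i,4]<25 or not len(Q):continue
            z=np.percentile(Q[:,2],90);T=Q[abs(Q[:,2]-z)<6]
            if 0<z<150:print(k,st[i].tolist(),"z",z.round(),"mid",((T.max(0)+T.min(0))/2).round(1),"mean",T.mean(0).round(1),"ext",np.ptp(T,axis=0).round())
    return s,im,d,p,P,hsv
E
python3 -c "
from h import *
wlook('w1')"
```

```text
[460.3 202.3 230.6] [ 7.077e-01  7.066e-01 -3.000e-04 -1.000e-04] 2.5167
orange [266, 285, 29, 36, 645] z 125.0 mid [459.5 103.9 122.3] mean [459.6 104.7 123.7] ext [26. 27.  7.]
green [265, 104, 40, 42, 299] z 58.0 mid [463.9 268.2  56.5] mean [463.8 268.7  56.6] ext [39. 40.  4.]
black [496, 213, 34, 60, 865] z 41.0 mid [733.9 133.9  39.9] mean [738.9 129.7  39.8] ext [46. 74.  5.]
```

View pics/w1.png

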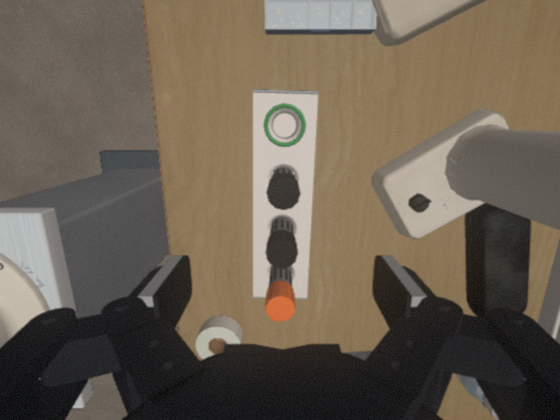

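The wrist view shows the ring at (285,125), the orange cap at (280,298) and the two black caps between them. The ring and orange positions agree with the top camera to about 2 mm.

Call:
{"method": "drive_tool", "body": {"increments": [{"slide": [-0.9,0.25,0],"rotation": [0,0,0],"jaw": 1},{"slide": [-0.9,0.25,0],"rotation": [0,0,0],"jaw": 1},{"slide": [-0.9,0.25,0],"rotation": [0,0,0],"jaw": 1},{"slide": [-0.9,0.25,0],"rotation": [0,0,0],"jaw": 1},{"slide": [-0.9,0.25,0],"rotation": [0,0,0],"jaw": 1},{"slide": [-0.9,0.25,0],"rotation": [0,0,0],"jaw": 1},{"slide": [-0.9,0.25,0],"rotation": [0,0,0],"jaw": 1},{"slide": [-0.9,0.25,0],"rotation": [0,0,0],"jaw": 1}]}}

```text
time: 3.23
position: [537.9, -86.5, 231.4]
orientation: [0.707, 0.707, -0.0, -0.0]
wrist_force: [1.0, 0.6, 0.0]
grip_width: 85.2
gripper_force: 0.0
```

Call:
{"method": "drive_tool", "body": {"increments": [{"slide": [-0.6,0.05,0],"rotation": [0,0,0],"jaw": 1},{"slide": [0,0,0],"rotation": [0,0,0],"jaw": 1},{"slide": [0,0,0],"rotation": [0,0,0],"jaw": 1}]}}

```text
time: 3.48
position: [539.9, -109.8, 231.1]
orientation: [0.708, 0.706, -0.0, -0.0]
wrist_force: [-0.8, 0.0, 0.5]
grip_width: 85.4
gripper_force: 0.0
```

```bash
python3 -c "
from h import *
wlook('w2')"
```

```text
[ 539.9 -109.8  231.1] [ 7.078e-01  7.064e-01 -2.000e-04 -4.000e-04] 3.4833
blue [466, 185, 32, 29, 313] z 12.0 mid [ 784.6 -133.5   11.2] mean [ 782.4 -127.7    9.1] ext [33. 34. 11.]
blue [268, 186, 32, 36, 869] z 125.0 mid [ 542.2 -109.9  122.5] mean [ 542.2 -109.6  123.9] ext [26. 27.  7.]
blue [499, 204, 7, 9, 41] z 49.0 mid [ 785.2 -133.5   46.4] mean [ 784.1 -133.2   47.5] ext [7. 8. 7.]
yellow [256, 320, 43, 19, 458] z 91.0 mid [ 535.4 -259.2   89.2] mean [ 535.1 -258.6   90.1] ext [46. 18.  7.]
black [438, 0, 76, 60, 3870] z 41.0 mid [736.8  48.6  38.5] mean [735.5  51.   39.1] ext [62. 47.  8.]
```

View pics/w2.png

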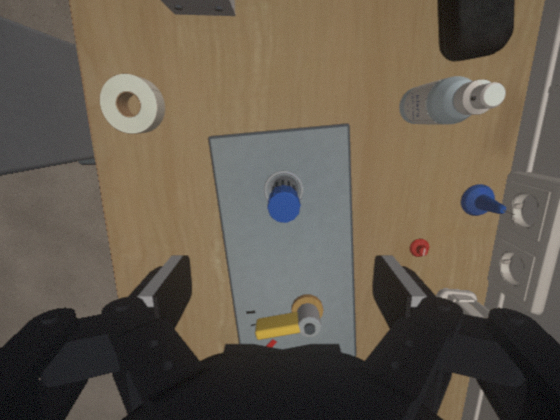

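The wrist view shows the blue cap at (284,205), almost centred between the fingers. The lever's hub is at (309,320) and its grip points left. I'll descend and grip the cap.

Call:
{"method": "drive_tool", "body": {"increments": [{"slide": [-0.02,0.06,0.7],"rotation": [0,0,0],"jaw": 1},{"slide": [0,0,0.7],"rotation": [0,0,0],"jaw": 1},{"slide": [0,0,0.7],"rotation": [0,0,0],"jaw": 1},{"slide": [0,0,0.7],"rotation": [0,0,0],"jaw": 1},{"slide": [0,0,0.7],"rotation": [0,0,0],"jaw": 1},{"slide": [0,0,0],"rotation": [0,0,0],"jaw": 0},{"slide": [0,0,0],"rotation": [0,0,0],"jaw": -0.3},{"slide": [0,0,0],"rotation": [0,0,0],"jaw": -0.3}], "newtons": 40}}

```text
time: 4.2
position: [543.7, -109.6, 92.8]
orientation: [0.707, 0.707, 0.0, 0.0]
wrist_force: [0.2, 0.5, 0.5]
grip_width: 51.5
gripper_force: 0.0
```

Call:
{"method": "drive_tool", "body": {"increments": [{"slide": [0,0,0],"rotation": [0,0,0],"jaw": -1},{"slide": [0,0,0],"rotation": [0,0,0],"jaw": -1},{"slide": [0,0,0],"rotation": [0,0,0],"jaw": -1},{"slide": [0,0,0],"rotation": [0,0,0],"jaw": -1},{"slide": [0,0,0],"rotation": [0,0,0],"jaw": -1},{"slide": [0,0,0],"rotation": [0,0,0],"jaw": -1}]}}

```text
time: 4.7
position: [543.7, -110.5, 93.0]
orientation: [0.707, 0.707, 0.0, 0.001]
wrist_force: [-3.1, 0.0, 12.3]
grip_width: 26.7
gripper_force: 38.4
```

Call:
{"method": "drive_tool", "body": {"increments": [{"slide": [0,0,-0.25],"rotation": [0,0,0],"jaw": -1},{"slide": [0,0,-0.5],"rotation": [0,0,0],"jaw": -1},{"slide": [0,0,-0.7],"rotation": [0,0,0],"jaw": -1},{"slide": [0,0,-0.8],"rotation": [0,0,0],"jaw": -1},{"slide": [0,0,-0.8],"rotation": [0,0,0],"jaw": -1},{"slide": [0,0,-0.6],"rotation": [0,0,0],"jaw": -1},{"slide": [0,0,0],"rotation": [0,0,0],"jaw": -1},{"slide": [0,0,0],"rotation": [0,0,0],"jaw": -1}]}}

```text
time: 5.37
position: [543.9, -110.4, 239.6]
orientation: [0.707, 0.707, 0.001, 0.002]
wrist_force: [0.2, -0.1, -1.4]
grip_width: 26.9
gripper_force: 39.6
```

```bash
python3 -c "
from h import *
wlook('w3')
go(464,267.3,240,0)"
```

```text
[ 543.9 -110.4  239.6] [0.7072 0.707  0.001  0.0018] 5.3667
blue [460, 183, 25, 15, 213] z 11.0 mid [ 786.  -124.    10.9] mean [ 784.3 -123.1    9. ] ext [31. 15. 10.]
blue [489, 202, 7, 8, 35] z 49.0 mid [ 784.3 -133.3   47.2] mean [ 784.1 -133.1   47.7] ext [6. 8. 5.]
yellow [252, 315, 42, 18, 277] z 92.0 mid [ 535.3 -262.    89.2] mean [ 529.5 -260.7   90.4] ext [46. 12.  7.]
black [430, 0, 71, 61, 1987] z 40.0 mid [736.3  50.4  37.7] mean [728.   44.   37.5] ext [63. 50.  8.]
black [464, 0, 34, 33, 410] z 41.0 mid [744.2  59.7  39.6] mean [743.7  60.   40. ] ext [34. 29.  5.]
black [495, 0, 7, 12, 35] z 41.0 mid [759.   68.9  39.9] mean [759.3  69.1  40.1] ext [ 6. 10.  3.]
rot [ 0.01  0.   -0.  ] slide after turn [ 9.439 -1.979 -0.048]
rot [ 1.000e-02 -2.000e-02  2.618e+01] slide after turn [-9.439  1.979 -0.048]
slide now [ 9.438 -1.981 -0.054] pos [ 543.2 -110.2  238.1] t 5.4167 j [-0.31  0.39  1.51  0.    1.24 -0.31]
```

View pics/w3.png

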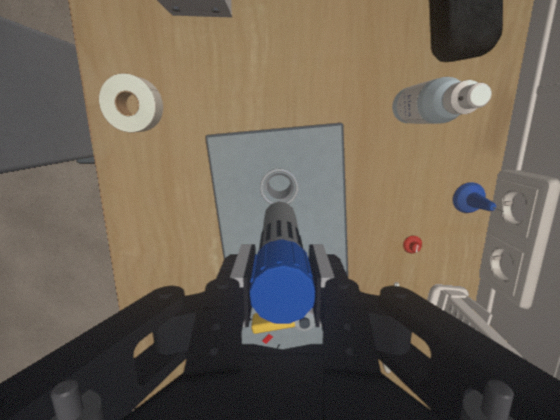

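The wrist view shows the blue tube gripped upright, with its bottom at about (279,210). The empty socket mouth is at (279,186).

```bash
python3 - <<'E'
from h import *
import numpy as np
s={"position":np.array([543.4,-110.3,239]),"orientation":np.array([.7072,.707,.0003,.0005])}
p=wp(s);f=np.load('w3.npz');im=f["im"]
g=cv2.GaussianBlur(cv2.cvtColor(im,cv2.COLOR_RGB2GRAY),(3,3),0)[160:215,250:310]
m=(g>np.median(g)+25).astype(np.uint8);ys,xs=np.nonzero(m)
# collar bright ring
c,rad=cv2.minEnclosingCircle(np.stack([xs,ys],1).astype(np.float32));print("collar",c[0]+250,c[1]+160,rad,len(xs), xs.min()+250,xs.max()+250,ys.min()+160,ys.max()+160)
for u,v in((c[0]+250,c[1]+160),(279.5,186)):print(ray(p,u,v,55).round(1),ray(p,u,v,58).round(1))
P=pts(p,f["d"])
for v in(206,210,220,230,240,250):print(v,P[v,[265,270,275,279,284,288,292]].round(0).tolist())
f=np.load('w1.npz');s={"position":np.array([459.9,202.3,231]),"orientation":np.array([.7072,.707,0,0])};p=wp(s)
m=cv2.inRange(cv2.cvtColor(f["im"],cv2.COLOR_RGB2HSV),*C["green"]);ys,xs=np.nonzero(m[95:155,255:315]);e=cv2.fitEllipse(cv2.convexHull(np.stack([xs+255,ys+95],1).astype(np.float32)));print(e,ray(p,*e[0],55))
E
```

```text
Traceback (most recent call last):
ValueError: zero-size array to reduction operation minimum which has no identity
```

```bash
python3 - <<'E'
from h import *
import numpy as np
s={"position":np.array([543.4,-110.3,239]),"orientation":np.array([.7072,.707,.0003,.0005])}
p=wp(s);f=np.load('w3.npz');im=f["im"]
g=cv2.cvtColor(im,cv2.COLOR_RGB2GRAY).astype(int)
bg=int(np.median(g[160:200,240:320]));m=(abs(g-bg)>12)[162:202,252:308];ys,xs=np.nonzero(m)
print(bg,len(xs),xs.min()+252,xs.max()+252,ys.min()+162)
for u,v in(((xs.min()+xs.max())/2+252,187),(279.5,186)):print(ray(p,u,v,55).round(1))
P=pts(p,f["d"])
for v in(206,210,220,230,240):print(v,P[v,[270,275,279,284,288]].round(0).tolist())
f=np.load('w1.npz');s={"position":np.array([459.9,202.3,231]),"orientation":np.array([.7072,.707,0,0])};p=wp(s)
m=cv2.inRange(cv2.cvtColor(f["im"],cv2.COLOR_RGB2HSV),*C["green"]);ys,xs=np.nonzero(m[95:155,255:315]);e=cv2.fitEllipse(cv2.convexHull(np.stack([xs+255,ys+95],1).astype(np.float32)));print(e,ray(p,*e[0],55))
E
```

```text
135 483 261 297 169
[ 541.5 -109.8   55. ]
[ 542.1 -108.7   55. ]
206 [[536.0, -101.0, 166.0], [540.0, -100.0, 170.0], [542.0, -99.0, 174.0], [546.0, -100.0, 171.0], [549.0, -101.0, 166.0]]
210 [[536.0, -101.0, 177.0], [540.0, -100.0, 180.0], [542.0, -99.0, 184.0], [546.0, -100.0, 181.0], [549.0, -101.0, 177.0]]
220 [[537.0, -100.0, 201.0], [540.0, -100.0, 204.0], [543.0, -99.0, 207.0], [546.0, -99.0, 204.0], [548.0, -100.0, 202.0]]
230 [[538.0, -101.0, 218.0], [541.0, -100.0, 221.0], [543.0, -98.0, 226.0], [546.0, -100.0, 222.0], [548.0, -99.0, 223.0]]
240 [[538.0, -101.0, 233.0], [541.0, -100.0, 237.0], [543.0, -96.0, 245.0], [545.0, -97.0, 242.0], [547.0, -100.0, 235.0]]
((284.3327331542969, 124.65337371826172), (39.62882995605469, 41.180110931396484), 1.5483217239379883) [463.36920478 268.43420521  55.        ]
```

Call:
{"method": "drive_tool", "body": {"increments": [{"slide": [0.5,-0.1,0],"rotation": [0,0,0],"jaw": -1},{"slide": [0.9,-0.19,0],"rotation": [0,0,0],"jaw": -1},{"slide": [0.9,-0.19,0],"rotation": [0,0,0],"jaw": -1},{"slide": [0.9,-0.19,0],"rotation": [0,0,0],"jaw": -1},{"slide": [0.9,-0.19,0],"rotation": [0,0,0],"jaw": -1},{"slide": [0.9,-0.19,0],"rotation": [0,0,0],"jaw": -1},{"slide": [0.9,-0.19,0],"rotation": [0,0,0],"jaw": -1},{"slide": [0.9,-0.19,0],"rotation": [0,0,0],"jaw": -1}]}}

```text
time: 6.08
position: [484.7, 163.2, 236.3]
orientation: [0.707, 0.707, -0.001, -0.001]
wrist_force: [1.9, 0.4, -0.8]
grip_width: 26.9
gripper_force: 39.5
```

Call:
{"method": "drive_tool", "body": {"increments": [{"slide": [0.9,-0.19,0],"rotation": [0,0,0],"jaw": -1},{"slide": [0.9,-0.19,0],"rotation": [0,0,0],"jaw": -1},{"slide": [0.5,-0.1,0],"rotation": [0,0,0],"jaw": -1},{"slide": [0.36,-0.05,0],"rotation": [0,0,0],"jaw": -1},{"slide": [0,0,0],"rotation": [0,0,0],"jaw": -1},{"slide": [0,0,0],"rotation": [0,0,0],"jaw": -1},{"slide": [0,0,0],"rotation": [0,0,0],"jaw": -1}]}}

```text
time: 6.67
position: [464.6, 267.4, 236.6]
orientation: [0.707, 0.707, -0.001, -0.0]
wrist_force: [-0.3, -0.4, -1.6]
grip_width: 26.8
gripper_force: 39.6
```

```bash
python3 - <<'E'
from h import *
print([r.observe()["position"].round(1).tolist()]);go(465,268.2,239,0)
s,im,d,p,P,h=wlook('w4')
for v in(206,215,225):print(v,P[v,[270,275,279,284,288]].round(0).tolist())
E
```

```text
[[464.6, 267.4, 236.6]]
rot [-0.01  0.01 -0.  ] slide after turn [ 0.021  0.01  -0.06 ]
rot [1.000e-02 2.000e-02 2.618e+01] slide after turn [-0.021 -0.01  -0.06 ]
slide now [ 0.021  0.01  -0.06 ] pos [464.6 267.4 236.6] t 6.6667 j [ 0.41  0.36  1.56 -0.    1.22  0.41]
[464.6 267.4 236.6] [ 7.072e-01  7.070e-01 -8.000e-04 -2.000e-04] 6.6667
orange [272, 334, 17, 15, 133] z 117.0 mid [463.2 114.7 115.6] mean [462.9 115.6 115.1] ext [15.  8.  9.]
green [262, 169, 37, 35, 218] z 57.0 mid [463.5 269.3  56.3] mean [463.6 271.9  56.6] ext [39. 38.  4.]
black [495, 288, 15, 29, 213] z 41.0 mid [744.1 117.6  39.7] mean [745.6 117.   39.8] ext [23. 40.  4.]
206 [[457.0, 277.0, 164.0], [461.0, 278.0, 169.0], [463.0, 279.0, 171.0], [467.0, 278.0, 168.0], [470.0, 277.0, 163.0]]
215 [[458.0, 277.0, 187.0], [461.0, 278.0, 190.0], [464.0, 279.0, 193.0], [467.0, 278.0, 190.0], [469.0, 277.0, 188.0]]
225 [[459.0, 277.0, 209.0], [461.0, 278.0, 210.0], [464.0, 279.0, 213.0], [467.0, 278.0, 211.0], [469.0, 278.0, 211.0]]
```

View pics/w4.png

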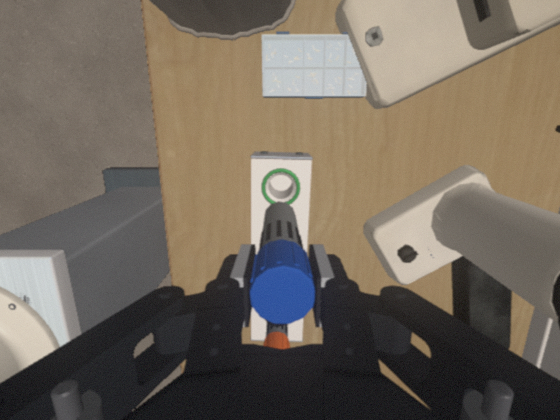

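The wrist view shows the ring at (280,187) directly under the tube's line, about 1.5 mm farther in +y. I'll shift and go down.

Call:
{"method": "drive_tool", "body": {"increments": [{"slide": [0.04,0,0.7],"rotation": [0,0,0],"jaw": -1},{"slide": [0,0,0.8],"rotation": [0,0,0],"jaw": -1},{"slide": [0,0,0.6],"rotation": [0,0,0],"jaw": -1},{"slide": [0,0,0.25],"rotation": [0,0,0],"jaw": -1},{"slide": [0,0,0.15],"rotation": [0,0,0],"jaw": -1},{"slide": [0,0,0.15],"rotation": [0,0,0],"jaw": -1},{"slide": [0,0,0.15],"rotation": [0,0,0],"jaw": -1}]}}

```text
time: 7.3
position: [465.7, 269.7, 125.9]
orientation: [0.707, 0.707, 0.001, 0.0]
wrist_force: [-0.2, -1.2, 0.1]
grip_width: 26.9
gripper_force: 39.7
```

Call:
{"method": "drive_tool", "body": {"increments": [{"slide": [0,0,0.2],"rotation": [0,0,0],"jaw": -1},{"slide": [0,0,0.2],"rotation": [0,0,0],"jaw": -1},{"slide": [0,0,0.2],"rotation": [0,0,0],"jaw": -1},{"slide": [0,0,0.15],"rotation": [0,0,0],"jaw": -1},{"slide": [0,0,0.05],"rotation": [0,0,0],"jaw": -1},{"slide": [0,0,0],"rotation": [0,0,0],"jaw": -1}]}}

```text
time: 7.8
position: [465.0, 269.9, 93.2]
orientation: [0.707, 0.707, 0.0, -0.0]
wrist_force: [-1.4, -1.1, -0.1]
grip_width: 26.9
gripper_force: 40.0
```

Call:
{"method": "drive_tool", "body": {"increments": [{"slide": [0,0,0.04],"rotation": [0,0,0],"jaw": -1},{"slide": [0,0,0.04],"rotation": [0,0,0],"jaw": -1},{"slide": [0,0,0],"rotation": [0,0,0],"jaw": -1}]}}

```text
time: 8.05
position: [465.7, 270.3, 92.1]
orientation: [0.707, 0.707, 0.001, 0.0]
wrist_force: [-9.1, -3.7, 41.3]
grip_width: 27.1
gripper_force: 46.6
```

Contact with the hole's floor, so the tube is home. Releasing and lifting.

Call:
{"method": "drive_tool", "body": {"increments": [{"slide": [0,0,-0.05],"rotation": [0,0,0],"jaw": 1},{"slide": [0,0,0],"rotation": [0,0,0],"jaw": 1},{"slide": [0,0,0],"rotation": [0,0,0],"jaw": 1},{"slide": [0,0,0],"rotation": [0,0,0],"jaw": 1},{"slide": [0,0,0],"rotation": [0,0,0],"jaw": 1},{"slide": [0,0,0],"rotation": [0,0,0],"jaw": 1},{"slide": [0,0,0],"rotation": [0,0,0],"jaw": 1}]}}

```text
time: 8.63
position: [464.9, 269.7, 91.9]
orientation: [0.707, 0.707, -0.0, -0.0]
wrist_force: [0.7, -0.0, -0.1]
grip_width: 85.3
gripper_force: 0.0
```

Call:
{"method": "drive_tool", "body": {"increments": [{"slide": [0,0,-0.6],"rotation": [0,0,0],"jaw": 1},{"slide": [0,0,-0.9],"rotation": [0,0,0],"jaw": 1},{"slide": [0,0,-0.9],"rotation": [0,0,0],"jaw": 1},{"slide": [0,0,-0.9],"rotation": [0,0,0],"jaw": 1},{"slide": [0,0,0],"rotation": [0,0,0],"jaw": 1},{"slide": [0,0,0],"rotation": [0,0,0],"jaw": 1}]}}

```text
time: 9.13
position: [465.9, 270.2, 226.0]
orientation: [0.707, 0.707, 0.002, 0.001]
wrist_force: [-0.3, -0.5, -0.5]
grip_width: 85.1
gripper_force: 0.0
```

```bash
python3 - <<'E'
from h import *
s,im,d,p,P,h=wlook('w5')
go(460,103,231,0)
E
```

```text
[465.9 270.2 226. ] [7.072e-01 7.070e-01 1.900e-03 7.000e-04] 9.1333
blue [261, 193, 31, 32, 744] z 125.0 mid [462.4 269.1 122.6] mean [462.4 269.3 124.1] ext [25. 27.  7.]
orange [270, 342, 15, 7, 58] z 103.0 mid [462.5 114.6 101.3] mean [462.7 115.9 100.7] ext [15.  8.  8.]
green [260, 174, 38, 30, 179] z 58.0 mid [464.  272.2  56.6] mean [465.5 277.1  56.7] ext [39. 31.  4.]
rot [ 0.01 -0.   -0.  ] slide after turn [-4.169 -0.126 -0.163]
rot [-1.000e-02 -1.000e-02  2.618e+01] slide after turn [ 4.169  0.126 -0.163]
slide now [-4.169 -0.125 -0.165] pos [465.  269.8 224.5] t 9.1833 j [0.41 0.38 1.57 0.   1.19 0.41]
```

Call:
{"method": "drive_tool", "body": {"increments": [{"slide": [-0.8,-0.025,0],"rotation": [0,0,0],"jaw": 1},{"slide": [-0.9,-0.025,0],"rotation": [0,0,0],"jaw": 1},{"slide": [-0.9,-0.025,0],"rotation": [0,0,0],"jaw": 1},{"slide": [-0.9,-0.025,0],"rotation": [0,0,0],"jaw": 1},{"slide": [-0.64,-0.025,0],"rotation": [0,0,0],"jaw": 1},{"slide": [0,0,0],"rotation": [0,0,0],"jaw": 1},{"slide": [0,0,0],"rotation": [0,0,0],"jaw": 1}]}}

```text
time: 9.77
position: [459.3, 103.0, 223.0]
orientation: [0.708, 0.706, -0.001, -0.001]
wrist_force: [-0.4, -0.1, -1.0]
grip_width: 85.1
gripper_force: 0.0
```

```bash
python3 - <<'E'
from h import *
s,im,d,p,P,h=wlook('w6')
print(r.observe()["position"])
E
```

```text
[459.3 103.  223. ] [ 0.7081  0.7061 -0.0008 -0.0008] 9.7667
orange [266, 192, 31, 32, 749] z 125.0 mid [459.3 103.4 122.9] mean [459.3 103.6 124. ] ext [25. 27.  7.]
green [264, 0, 45, 36, 290] z 58.0 mid [463.9 261.5  57.1] mean [463.8 259.3  56.7] ext [39. 28.  5.]
black [485, 112, 73, 139, 6471] z 40.0 mid [728.  103.   38.4] mean [728.9 107.6  39.1] ext [ 74. 149.   8.]
[459.45021964 103.9337702  223.15882843]
```

Well centred. Descending and gripping.

Call:
{"method": "drive_tool", "body": {"increments": [{"slide": [0,0,0.6],"rotation": [0,0,0],"jaw": 1},{"slide": [0,0,0.8],"rotation": [0,0,0],"jaw": 1},{"slide": [0,0,0.8],"rotation": [0,0,0],"jaw": 1},{"slide": [0,0,0.7],"rotation": [0,0,0],"jaw": 1},{"slide": [0,0,0.38],"rotation": [0,0,0],"jaw": 1},{"slide": [0,0,0],"rotation": [0,0,0],"jaw": 0},{"slide": [0,0,0],"rotation": [0,0,0],"jaw": -0.3},{"slide": [0,0,0],"rotation": [0,0,0],"jaw": -0.3}]}}

```text
time: 10.48
position: [460.3, 104.8, 93.5]
orientation: [0.707, 0.707, 0.0, 0.0]
wrist_force: [0.1, -1.4, 0.4]
grip_width: 51.6
gripper_force: 0.0
```

Call:
{"method": "drive_tool", "body": {"increments": [{"slide": [0,0,0],"rotation": [0,0,0],"jaw": -1},{"slide": [0,0,0],"rotation": [0,0,0],"jaw": -1},{"slide": [0,0,0],"rotation": [0,0,0],"jaw": -1},{"slide": [0,0,0],"rotation": [0,0,0],"jaw": -1},{"slide": [0,0,0],"rotation": [0,0,0],"jaw": -1},{"slide": [0,0,0],"rotation": [0,0,0],"jaw": -1}]}}

```text
time: 10.98
position: [460.3, 104.2, 94.0]
orientation: [0.707, 0.707, 0.001, 0.001]
wrist_force: [-1.5, -0.2, 9.5]
grip_width: 27.1
gripper_force: 38.7
```

Call:
{"method": "drive_tool", "body": {"increments": [{"slide": [0,0,-0.25],"rotation": [0,0,0],"jaw": -1},{"slide": [0,0,-0.5],"rotation": [0,0,0],"jaw": -1},{"slide": [0,0,-0.7],"rotation": [0,0,0],"jaw": -1},{"slide": [0,0,-0.8],"rotation": [0,0,0],"jaw": -1},{"slide": [0,0,-0.8],"rotation": [0,0,0],"jaw": -1},{"slide": [0,0,-0.6],"rotation": [0,0,0],"jaw": -1},{"slide": [0,0,0],"rotation": [0,0,0],"jaw": -1},{"slide": [0,0,0],"rotation": [0,0,0],"jaw": -1}]}}

```text
time: 11.65
position: [460.6, 104.2, 240.6]
orientation: [0.707, 0.707, 0.002, 0.001]
wrist_force: [-0.2, 0.9, -0.4]
grip_width: 27.0
gripper_force: 39.6
```

```bash
python3 - <<'E'
from h import *
s,im,d,p,P,h=wlook('w7')
for v in(206,215,225):print(v,P[v,[270,275,279,284,288]].round(0).tolist())
go(542.8,-109,239,0)
E
```

```text
[460.6 104.2 240.6] [0.7072 0.707  0.0015 0.0012] 11.65
blue [268, 0, 30, 7, 143] z 125.0 mid [462.3 257.9 123.4] mean [463.  258.2 124. ] ext [22.  5.  5.]
blue [490, 329, 36, 31, 299] z 32.0 mid [ 783.6 -128.1   32.1] mean [ 783.3 -128.3   31.6] ext [ 8.  4. 12.]
green [263, 4, 42, 38, 267] z 58.0 mid [463.8 263.4  56.7] mean [463.9 260.6  56.7] ext [39. 31.  5.]
black [473, 115, 67, 131, 2517] z 38.0 mid [717.7 103.4  37. ] mean [708.8 114.1  36.4] ext [ 55. 153.   9.]
black [513, 141, 27, 49, 555] z 41.0 mid [738.6 126.   40.3] mean [742.9 124.6  39.9] ext [32. 54.  5.]
black [503, 239, 15, 5, 25] z 39.0 mid [740.6  34.1  37.4] mean [739.5  33.5  37.1] ext [16.  7.  5.]
206 [[453.0, 112.0, 163.0], [457.0, 114.0, 169.0], [460.0, 114.0, 171.0], [463.0, 114.0, 168.0], [466.0, 113.0, 166.0]]
215 [[454.0, 113.0, 187.0], [457.0, 114.0, 191.0], [460.0, 115.0, 194.0], [463.0, 114.0, 192.0], [466.0, 113.0, 189.0]]
225 [[455.0, 114.0, 211.0], [458.0, 114.0, 211.0], [460.0, 115.0, 215.0], [463.0, 114.0, 212.0], [465.0, 113.0, 210.0]]
rot [ 0.01 -0.   -0.  ] slide after turn [-5.328  2.074  0.007]
rot [-0.000e+00 -2.000e-02  2.618e+01] slide after turn [ 5.328 -2.074  0.007]
slide now [-5.328  2.076  0.009] pos [459.8 104.1 239.3] t 11.7 j [0.1  0.27 1.7  0.   1.17 0.1 ]
```

Call:
{"method": "drive_tool", "body": {"increments": [{"slide": [-0.5,0.2,0],"rotation": [0,0,0],"jaw": -1},{"slide": [-0.85,0.33,0],"rotation": [0,0,0],"jaw": -1},{"slide": [-0.85,0.33,0],"rotation": [0,0,0],"jaw": -1},{"slide": [-0.85,0.33,0],"rotation": [0,0,0],"jaw": -1},{"slide": [-0.85,0.33,0],"rotation": [0,0,0],"jaw": -1},{"slide": [-0.85,0.33,0],"rotation": [0,0,0],"jaw": -1},{"slide": [-0.58,0.21,0],"rotation": [0,0,0],"jaw": -1},{"slide": [0,0,0],"rotation": [0,0,0],"jaw": -1}]}}

```text
time: 12.37
position: [543.2, -113.2, 237.3]
orientation: [0.708, 0.706, -0.001, -0.0]
wrist_force: [-1.3, 0.1, -0.9]
grip_width: 26.2
gripper_force: 39.5
```

Call:
{"method": "drive_tool", "body": {"increments": [{"slide": [0,0,0],"rotation": [0,0,0],"jaw": -1},{"slide": [0,0,0],"rotation": [0,0,0],"jaw": -1}]}}

```text
time: 12.53
position: [541.4, -108.6, 237.8]
orientation: [0.707, 0.707, -0.0, -0.001]
wrist_force: [0.6, 0.0, -0.3]
grip_width: 26.9
gripper_force: 39.5
```

```bash
python3 - <<'E'
from h import *
s,im,d,p,P,h=wlook('w8')
for v in(206,215,225):print(v,P[v,[270,275,279,284,288]].round(0).tolist())
g=cv2.cvtColor(im,cv2.COLOR_RGB2GRAY).astype(int)
bg=int(np.median(g[160:200,240:320]));m=(abs(g-bg)>12)[162:202,252:308];ys,xs=np.nonzero(m)
u=(xs.min()+xs.max())/2+252;print(u,ys.min()+162,"socket",ray(p,u,187,55).round(1))
print(r.observe()["position"])
E
```

```text
[ 541.4 -108.6  237.8] [ 7.073e-01  7.069e-01 -4.000e-04 -1.100e-03] 12.5333
blue [464, 186, 25, 16, 223] z 12.0 mid [ 785.2 -124.9   11.8] mean [ 784.3 -123.6    9.2] ext [29. 18. 11.]
blue [492, 203, 8, 10, 38] z 49.0 mid [ 784.6 -133.8   47.1] mean [ 784.2 -133.6   47.6] ext [6. 8. 5.]
yellow [255, 317, 42, 19, 424] z 92.0 mid [ 535.1 -259.7   89.1] mean [ 533.4 -259.5   90.4] ext [45. 17.  7.]
black [434, 0, 73, 63, 2994] z 40.0 mid [736.3  51.3  38.3] mean [735.1  51.2  38.8] ext [63. 50.  8.]
206 [[533.0, -101.0, 158.0], [537.0, -99.0, 167.0], [540.0, -98.0, 168.0], [544.0, -99.0, 166.0], [547.0, -100.0, 162.0]]
215 [[534.0, -101.0, 182.0], [538.0, -99.0, 188.0], [540.0, -98.0, 191.0], [544.0, -99.0, 188.0], [546.0, -100.0, 186.0]]
225 [[535.0, -100.0, 206.0], [538.0, -99.0, 209.0], [541.0, -98.0, 212.0], [544.0, -98.0, 210.0], [546.0, -99.0, 208.0]]
282.0 172 socket [ 542.2 -107.6   55. ]
[ 541.49235125 -108.16933696  238.11205269]
```

View pics/w8.png

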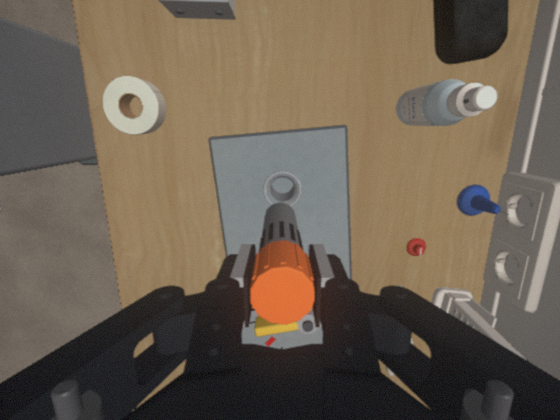

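The wrist view shows the socket collar centred at about (282,189). The tube needs about 1.8 mm more in +x, so I'll correct that and insert.

Call:
{"method": "drive_tool", "body": {"increments": [{"slide": [0,0.045,0.7],"rotation": [0,0,0],"jaw": -1},{"slide": [0,0,0.8],"rotation": [0,0,0],"jaw": -1},{"slide": [0,0,0.6],"rotation": [0,0,0],"jaw": -1},{"slide": [0,0,0.25],"rotation": [0,0,0],"jaw": -1},{"slide": [0,0,0.15],"rotation": [0,0,0],"jaw": -1},{"slide": [0,0,0.15],"rotation": [0,0,0],"jaw": -1},{"slide": [0,0,0.15],"rotation": [0,0,0],"jaw": -1}]}}

```text
time: 13.17
position: [544.6, -109.0, 127.5]
orientation: [0.707, 0.707, 0.0, 0.001]
wrist_force: [-1.5, -0.4, 2.2]
grip_width: 27.0
gripper_force: 39.9
```

Call:
{"method": "drive_tool", "body": {"increments": [{"slide": [0,0,0.2],"rotation": [0,0,0],"jaw": -1},{"slide": [0,0,0.2],"rotation": [0,0,0],"jaw": -1},{"slide": [0,0,0.2],"rotation": [0,0,0],"jaw": -1},{"slide": [0,0,0.15],"rotation": [0,0,0],"jaw": -1},{"slide": [0,0,0.06],"rotation": [0,0,0],"jaw": -1},{"slide": [0,0,0],"rotation": [0,0,0],"jaw": -1}]}}

```text
time: 13.67
position: [544.1, -109.2, 94.2]
orientation: [0.707, 0.707, -0.0, -0.0]
wrist_force: [-2.4, 0.1, -1.4]
grip_width: 26.8
gripper_force: 39.7
```

Call:
{"method": "drive_tool", "body": {"increments": [{"slide": [0,0,0.03],"rotation": [0,0,0],"jaw": -1},{"slide": [0,0,0.03],"rotation": [0,0,0],"jaw": -1},{"slide": [0,0,0],"rotation": [0,0,0],"jaw": -1}]}}

```text
time: 13.92
position: [544.5, -109.4, 93.8]
orientation: [0.707, 0.707, 0.0, 0.001]
wrist_force: [-9.5, 1.1, 33.2]
grip_width: 26.7
gripper_force: 43.9
```

Call:
{"method": "drive_tool", "body": {"increments": [{"slide": [0,0,-0.04],"rotation": [0,0,0],"jaw": 1},{"slide": [0,0,0],"rotation": [0,0,0],"jaw": 1},{"slide": [0,0,0],"rotation": [0,0,0],"jaw": 1},{"slide": [0,0,0],"rotation": [0,0,0],"jaw": 1},{"slide": [0,0,0],"rotation": [0,0,0],"jaw": 1},{"slide": [0,0,0],"rotation": [0,0,0],"jaw": 1},{"slide": [0,0,0],"rotation": [0,0,0],"jaw": 1}]}}

```text
time: 14.5
position: [544.0, -109.1, 93.5]
orientation: [0.707, 0.707, -0.0, -0.0]
wrist_force: [-0.1, -0.6, -0.2]
grip_width: 85.5
gripper_force: 0.0
```

Call:
{"method": "drive_tool", "body": {"increments": [{"slide": [0,0,-0.6],"rotation": [0,0,0],"jaw": 1},{"slide": [0,0,-0.9],"rotation": [0,0,0],"jaw": 1},{"slide": [0,0,-0.9],"rotation": [0,0,0],"jaw": 1},{"slide": [0,0,-0.9],"rotation": [0,0,0],"jaw": 1},{"slide": [-0.9,0,0],"rotation": [0,0,0],"jaw": 1},{"slide": [-0.9,0,0],"rotation": [0,0,0],"jaw": 1},{"slide": [0,0,0],"rotation": [0,0,0],"jaw": 1},{"slide": [0,0,0],"rotation": [0,0,0],"jaw": 1}]}}

```text
time: 15.17
position: [543.9, -182.6, 225.6]
orientation: [0.708, 0.706, -0.0, 0.0]
wrist_force: [-0.0, 0.9, 0.7]
grip_width: 85.3
gripper_force: 0.0
```

```bash
python3 - <<'E'
from h import *
s,im,d,p,P,h=wlook('w9')
m=cv2.inRange(h,*C["yellow"]);Q=P[(m>0)&(d>0)]
T=Q[(abs(Q[:,2]-92)<5)&(abs(Q[:,0]-535)<60)][:,:2].astype(np.float32)
print(cv2.minAreaRect(T),len(T))
rm=cv2.inRange(h,*C["red"])|cv2.inRange(h,(0,150,100),(4,255,255));c,l,st,ce=cv2.connectedComponentsWithStats(rm)
for i in range(1,c):
    if st[i,4]>8:print("red",st[i].tolist(),ray(p,*ce[i],55).round(1))
k=(abs(P[:,:,2]-53)<7)&(P[:,:,1]<-40)&(P[:,:,1]>-420)&(P[:,:,0]>440)&(P[:,:,0]<650)&(d>0)
T=P[k][:,:2].astype(np.float32);print("dryer",cv2.minAreaRect(T))
E
```

```text
[ 543.9 -182.6  225.6] [ 7.080e-01  7.062e-01 -0.000e+00  1.000e-04] 15.1667
blue [475, 124, 30, 33, 467] z 12.0 mid [ 783.4 -134.5   11. ] mean [ 780.3 -131.9    9.2] ext [33. 36. 11.]
blue [509, 138, 10, 9, 63] z 49.0 mid [ 783.7 -134.2   46.4] mean [ 783.4 -134.3   47.5] ext [7. 8. 7.]
orange [262, 99, 35, 36, 865] z 125.0 mid [ 542.8 -110.3  124.3] mean [ 542.6 -110.2  124.1] ext [26. 26.  4.]
yellow [250, 264, 46, 18, 446] z 92.0 mid [ 535.4 -260.    89.2] mean [ 535.2 -259.3   90.5] ext [45. 19.  7.]
((535.417724609375, -259.73419189453125), (45.858741760253906, 10.860079765319824), 11.463690757751465) 434
red [415, 185, 20, 19, 223] [ 694.5 -186.2   55. ]
red [262, 290, 10, 9, 42] [ 527.1 -305.2   55. ]
dryer ((548.9331665039062, -190.63894653320312), (146.3007049560547, 286.07861328125), 5.091934680938721)
```

View pics/w9.png

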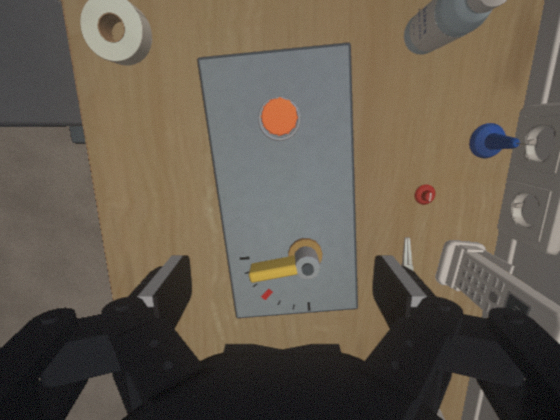

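The wrist view shows the orange cap seated at (280,117), top at z=125. The lever points at (250,270) from its hub at (306,265), with the red mark at (267,294). The lever is at about 0.11 rad, hub at about (572,-252), and the dryer's yaw is 0.089. I'll grip the bar and swing it along its arc by about 0.675 rad.

Call:
{"method": "drive_tool", "body": {"increments": [{"slide": [-0.7,-0.14,0],"rotation": [0,0,0],"jaw": 0.2},{"slide": [-0.7,-0.14,0],"rotation": [0,0,0],"jaw": 0.2},{"slide": [-0.59,-0.13,0],"rotation": [0,0,0],"jaw": 0.2},{"slide": [0,0,0],"rotation": [0,0,0.9],"jaw": 0.2},{"slide": [0,0,0],"rotation": [0,0,0.9],"jaw": 0.2},{"slide": [0,0,0],"rotation": [0,0,0.9],"jaw": 0.2},{"slide": [0,0,0],"rotation": [0,0,0.9],"jaw": 0.2},{"slide": [0,0,0],"rotation": [0,0,0.9],"jaw": 0.2}]}}

```text
time: 15.88
position: [527.6, -259.4, 225.4]
orientation: [0.871, 0.491, -0.0, -0.0]
wrist_force: [-0.8, -0.1, -0.1]
grip_width: 51.4
gripper_force: 0.0
```

Call:
{"method": "drive_tool", "body": {"increments": [{"slide": [0,0,0],"rotation": [0,0,0.9],"jaw": 0.2},{"slide": [0,0,0],"rotation": [0,0,0.9],"jaw": 0.2},{"slide": [0,0,0],"rotation": [0,0,0.9],"jaw": 0.2},{"slide": [0,0,0],"rotation": [0,0,0.9],"jaw": 0.2},{"slide": [0,0,0],"rotation": [0,0,0.9],"jaw": 0.2},{"slide": [0,0,0],"rotation": [0,0,0.9],"jaw": 0.2},{"slide": [0,0,0],"rotation": [0,0,0.9],"jaw": 0.2},{"slide": [0,0,0],"rotation": [0,0,0.62],"jaw": 0.2}]}}

```text
time: 16.55
position: [527.7, -259.4, 225.4]
orientation: [0.995, 0.098, -0.0, -0.0]
wrist_force: [0.2, -0.9, -0.0]
grip_width: 51.2
gripper_force: 0.0
```

Call:
{"method": "drive_tool", "body": {"increments": [{"slide": [0,0,0],"rotation": [0,0,0],"jaw": 0.2},{"slide": [0,0,0],"rotation": [0,0,0],"jaw": 0.2}]}}

```text
time: 16.72
position: [527.7, -259.7, 225.5]
orientation: [0.995, 0.102, -0.0, -0.0]
wrist_force: [-0.0, -0.3, 0.3]
grip_width: 51.5
gripper_force: 0.0
```

```bash
python3 - <<'E'
from h import *
go(527.6,-261.4,66,np.deg2rad(-78.5))
s,im,d,p,P,h=wlook('w10')
m=cv2.inRange(h,*C["yellow"]);Q=P[(m>0)&(d>0)]
T=Q[(abs(Q[:,2]-92)<5)&(abs(Q[:,0]-535)<60)][:,:2].astype(np.float32)
print(cv2.minAreaRect(T),len(T),s["grip_width"])
E
```

```text
rot [-0.    0.    0.03] slide after turn [-0.01   0.041  3.987]
rot [-0.000e+00 -1.000e-02 -2.615e+01] slide after turn [ 0.01  -0.041  3.987]
slide now [-0.009  0.043  3.987] pos [ 527.7 -259.7  225.5] t 16.7167 j [-0.56  0.45  1.45  0.    1.25  0.81]
[ 527.7 -259.7  225.5] [ 9.948e-01  1.017e-01 -2.000e-04 -2.000e-04] 16.7167
orange [86, 136, 34, 34, 901] z 125.0 mid [ 543.8 -111.8  122.6] mean [ 543.8 -112.   124.1] ext [26. 26.  7.]
yellow [279, 167, 11, 48, 481] z 92.0 mid [ 535.8 -260.8   90.7] mean [ 536.  -260.7   90.9] ext [45. 17.  5.]
((535.6260375976562, -260.4889221191406), (45.057899475097656, 9.487082481384277), 11.550333976745605) 480 51.488695947111864
```

Call:
{"method": "drive_tool", "body": {"increments": [{"slide": [0,0.045,0.7],"rotation": [0,0,0],"jaw": 0.2},{"slide": [0,0,0.8],"rotation": [0,0,0],"jaw": 0.2},{"slide": [0,0,0.8],"rotation": [0,0,0],"jaw": 0.2},{"slide": [0,0,0.7],"rotation": [0,0,0],"jaw": 0.2},{"slide": [0,0,0.6],"rotation": [0,0,0],"jaw": 0.2},{"slide": [0,0,0.3],"rotation": [0,0,0],"jaw": 0.2},{"slide": [0,0,0],"rotation": [0,0,0],"jaw": -0.2},{"slide": [0,0,0],"rotation": [0,0,0],"jaw": -0.5}], "newtons": 30}}

```text
time: 17.43
position: [527.9, -262.1, 69.5]
orientation: [0.995, 0.101, -0.0, -0.0]
wrist_force: [0.1, -0.3, 0.3]
grip_width: 28.0
gripper_force: 0.0
```

Call:
{"method": "drive_tool", "body": {"increments": [{"slide": [0,0,0],"rotation": [0,0,0],"jaw": -1},{"slide": [0,0,0],"rotation": [0,0,0],"jaw": -1},{"slide": [0,0,0],"rotation": [0,0,0],"jaw": -1},{"slide": [0,0,0],"rotation": [0,0,0],"jaw": -1},{"slide": [0,0,0],"rotation": [0,0,0],"jaw": -1}]}}

```text
time: 17.85
position: [528.5, -262.5, 70.7]
orientation: [0.995, 0.1, 0.001, 0.0]
wrist_force: [0.6, 3.2, 8.9]
grip_width: 11.4
gripper_force: 35.8
```

Call:
{"method": "drive_tool", "body": {"increments": [{"slide": [0.0026,0.076,0],"rotation": [0,0,-0.5625],"jaw": -1},{"slide": [0.0026,0.076,0],"rotation": [0,0,-0.5625],"jaw": -1},{"slide": [0.0026,0.076,0],"rotation": [0,0,-0.5625],"jaw": -1},{"slide": [0.0026,0.076,0],"rotation": [0,0,-0.5625],"jaw": -1},{"slide": [0.0026,0.076,0],"rotation": [0,0,-0.5625],"jaw": -1}]}}

```text
time: 18.27
position: [533.7, -275.8, 70.7]
orientation: [0.964, 0.267, 0.0, -0.0]
wrist_force: [-0.1, 13.2, 12.3]
grip_width: 10.9
gripper_force: 36.4
```

Call:
{"method": "drive_tool", "body": {"increments": [{"slide": [0.0026,0.076,0],"rotation": [0,0,-0.5625],"jaw": -1},{"slide": [0.0026,0.076,0],"rotation": [0,0,-0.5625],"jaw": -1},{"slide": [0.0026,0.076,0],"rotation": [0,0,-0.5625],"jaw": -1},{"slide": [0.0026,0.076,0],"rotation": [0,0,-0.5625],"jaw": -1},{"slide": [0.0026,0.076,0],"rotation": [0,0,-0.5625],"jaw": -1},{"slide": [0,0,0],"rotation": [0,0,0],"jaw": -1},{"slide": [0,0,0],"rotation": [0,0,0],"jaw": -1}]}}

```text
time: 18.85
position: [543.1, -286.5, 70.6]
orientation: [0.906, 0.424, 0.0, -0.001]
wrist_force: [-2.0, 15.8, 14.5]
grip_width: 11.3
gripper_force: 38.5
```

Call:
{"method": "drive_tool", "body": {"increments": [{"slide": [0,0,0],"rotation": [0,0,0],"jaw": 0.2},{"slide": [0,0,0],"rotation": [0,0,0],"jaw": 0.2},{"slide": [0,0,0],"rotation": [0,0,0],"jaw": 0.2},{"slide": [0,0,0],"rotation": [0,0,0],"jaw": 0.2},{"slide": [0,0,-0.6],"rotation": [0,0,0],"jaw": 0.2},{"slide": [0,0,-0.9],"rotation": [0,0,0],"jaw": 0.2},{"slide": [0,0,-0.9],"rotation": [0,0,0],"jaw": 0.2},{"slide": [0,0,-0.9],"rotation": [0,0,0],"jaw": 0.2}]}}

```text
time: 19.52
position: [542.9, -288.0, 203.1]
orientation: [0.906, 0.424, -0.0, -0.0]
wrist_force: [0.9, 0.8, -0.6]
grip_width: 50.8
gripper_force: 0.0
```

Call:
{"method": "drive_tool", "body": {"increments": [{"slide": [0,0,-0.5],"rotation": [0,0,0],"jaw": 0.2},{"slide": [0,0,0],"rotation": [0,0,0],"jaw": 0.2},{"slide": [0,0,0],"rotation": [0,0,0],"jaw": 0.2}]}}

```text
time: 19.77
position: [543.7, -288.5, 222.8]
orientation: [0.906, 0.424, 0.001, 0.001]
wrist_force: [0.6, 0.8, -0.6]
grip_width: 51.3
gripper_force: 0.0
```

```bash
python3 - <<'E'
from h import *
s,im,d,p,P,h=wlook('w11')
m=cv2.inRange(h,*C["yellow"]);Q=P[(m>0)&(d>0)]
T=Q[(abs(Q[:,2]-92)<5)&(abs(Q[:,0]-545)<60)][:,:2].astype(np.float32)
print(cv2.minAreaRect(T),len(T),s["wrist_force"])
im,d=r.get_image("top");cv2.imwrite("pics/top1.png",im[:,:,::-1])
E
```

```text
[ 543.7 -288.5  222.8] [9.058e-01 4.237e-01 6.000e-04 1.100e-03] 19.7667
orange [99, 2, 38, 45, 1263] z 125.0 mid [ 543.2 -111.8  123.1] mean [ 543.1 -111.4  124.1] ext [27. 27.  6.]
yellow [274, 166, 11, 50, 495] z 92.0 mid [ 548.3 -281.4   90.8] mean [ 548.4 -281.    90.9] ext [34. 40.  4.]
black [500, 0, 37, 42, 830] z 122.0 mid [ 767.4 -291.3  120.7] mean [ 767.4 -291.6  120.1] ext [ 5. 28.  9.]
black [155, 43, 12, 8, 26] z 84.0 mid [ 548.7 -121.2   82.1] mean [ 548.7 -121.4   81.2] ext [2. 2. 9.]
black [152, 50, 12, 8, 26] z 82.0 mid [ 542.7 -122.7   80.4] mean [ 542.7 -122.8   81.3] ext [1. 1. 7.]
((547.6783447265625, -281.44512939453125), (46.36063003540039, 9.152478218078613), 50.316123962402344) 494 [ 0.58648931  0.84587296 -0.60823284]
```

View pics/top1.png

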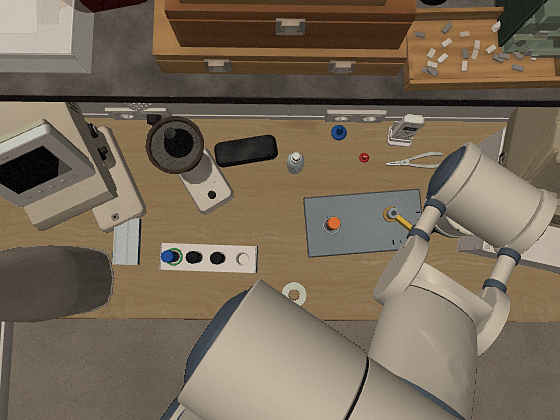

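The top view shows blue in the ring hole (169,256), orange in the dryer socket (333,225), and the lever at 50.3° in the world frame, about 45° from closed. The bystanders have not moved and the arm is clear, so I'm handing in.

```bash
python3 -c "
from cell import r
print(r.job_done())"
```

```text
the job is handed in; nothing more can be done
None
```

The job is handed in at about 20 s of the 61 s: the blue-capped tube is home in the green-ring hole, the orange-capped tube is home in the dryer socket, and the air lever is at about 0.79 rad on the red mark; the hand-in gave no verdict, so these are from my last camera readings.

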